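Seat a beam hanger on the vacuum marking fixture and open the vacuum

ROBOT

A 6-joint arm with a two-finger parallel gripper is mounted at the origin on the work surface; the furniture and walls round the work are solid. World frame = base frame: x ahead of the robot, y to its left, z up, the work surface at z = 0. Lengths are in m, angles in rad, forces in N, time in s.
With the tool pointing down it reaches from about 0.375 to 0.9 m from the base axis. Payload 3.1 kg.
Tool frame: the origin (TCP) lies at the very end of the fingers, on their centre line; the grasp point (between the pads) lies 19 mm behind it; z points along the fingers, y is the line along which they close (so a half turn about z gives the same grasp; the last joint's range is limited). The gripper opens to 85 mm and grips with 20 to 120 N. Pads are 22 mm wide; open, the fingers measure 114 mm over their backs; the gripper's body (76 mm by 85 mm) begins 54 mm behind the grasp point. The pads swing forward as they close: fully open they stand 13 mm farther back than shut.
Start: joints at [0.528, 0.527, 1.433, -0, 1.181, -0.178], TCP at [0.475, 0.406, 0.231] pointing down, gripper open.
Joint ranges: [-3.08, 3.08], [-0.75, 2.2], [0.22, 2.44], [-1.43, 4.57], [0, 2.65], [-2.85, 2.85]. Speed limits (rad/s): [2.79, 2.79, 3.14, 3.14, 3.14, 3.14].

INTERFACE

Orientations are given as a unit quaternion [x, y, z, w].
In Python, from station import telemetry, snapshot, ticket gives the robot as it stands.
- The arm moves only by the tool move_arm, never from a script. Its argument "commands" is text: rows parted by semicolons, each of 7 numbers parted by spaces: the shift along the tool's x, y, z in mm, then the turn, a rotation vector about the tool's x, y, z in degrees, then the opening, from -1 (shut) to 1 (fully open). A call has exactly 5 rows; each row is the pose to reach, as a shift and turn from the pose commanded when the call began, along the tool's axes at that moment; what a row does not reach only later rows make up. A row lasts 1/8 s, in which the tool goes at most 62.5 mm and 10.7 degrees, less where a joint would pass 70% of its speed; a pose out of reach is approached as far as the arm can. A call with a gripper value outside its range is refused whole. The fingers move at their own pace and stop on an object; "grip_force" is the grip in N (left out, the last holds). Time passes only in rows, so rows that repeat a pose let the fingers close, or fill a call up. It gives the time, the measured TCP pose, the force, the opening and the grip force at its end, in the units of the state.
- telemetry.sense(): the state, without advancing time (a new reading comes with each control period).
- snapshot(name): name is "scene" or "top" or "wrist"; returns a dict with "image" (384x512x3 uint8, red, green, blue), "fx", "fy", "cx", "cy" (pixels), "k1" (the pictures are not rectified: a ray, as slopes to the right and down, at radius r is drawn at 1 + k1 r^2 times it, then the intrinsics apply), "pose" (4x4, takes a point from camera to world coordinates). Camera axes: x right, y down, z forward; pixel columns grow to the right and rows downward; lengths in m; the calibration is good to about 2 mm. A picture is of the moment at which its call begins. There is no depth.
- ticket.sign_off(): hands the job in; it is judged then, once.
The state is a dict: "t": time; "q": joint angles; "qd": joint speeds; "tau": joint torques, N m; "tcp_pos": TCP position; "tool_rot": TCP orientation; "force": force on the tool from outside, world axes, zero at the start; "ft_torque": the same for the moment, N m; "finger_gap": opening from 0.0 (shut) to 1.0 (fully open); "gripper_force": force on a finger pad.
Only numpy, scipy, OpenCV 4.12 (cv2) and the standard library are available. Lean on these libraries where they do the work, as an engineer would, in place of code of your own. Each camera call takes 0.05 s, during which the arm holds its last target. There are 200 camera calls.

TASK

Load the aluminium beam hanger into the vacuum marking fixture so that it can be marked: lower its base plate over the two locating pins of the sloping bed until it rests fully home and flush on the bed, and let go of it. Then open the vacuum valve fully, turning its lever until it lies in line with the pipe from the pump, and leave the other things on the table where they are.

Things in the scene. Friction and masses are not known exactly. Their poses are not given: they have to be found in the camera images.
- hanger: Loose aluminium T-shaped beam hanger, about 0.5 kg, blade up. Base plate 90 (x) x 150 (y) x 8 mm with two 14.5 mm through holes at y = +58 and -58 mm. Hold it by its upright blade: 10 mm thick (x), 84 mm long (y), up to 96 mm above the plate's underside. Origin: middle of the plate's underside; z along the blade, away from the plate. Fits either way round.
- bed: Fixed sloping bed of the fixture, 124 (x) x 190 (y) mm, its face tilted 30 degrees towards the robot. Origin: middle of the face, 88 mm above the table; z = face normal, x up the slope, y along the pins. Two bullet-nosed locating pins along z at y = +58 and -58 mm: 12 mm thick, straight for 13 mm, 26 mm high. The hanger is home when its origin and z axis meet the bed's.
- lever (a joint): Angle of the valve lever: 0 = shut, across the pipe (pointing away from the bed, to its -y side); 1.571 = fully open, in line with the pipe and pointing away from the pump, towards the robot (stop at 1.62). Opening is clockwise from above. Turns easily and stays put. The pump beside the bed is up to 88 mm high.
- lever_axis (a point): Point on the upright turning axis of the valve lever, at the lever's mid-height, 70 mm above the table.
- lever_grip (a point): Middle of the lever's black grip (66 mm long, 13 wide, 11 high), 78 mm from the axis; the lever's end is 109 mm from the axis. The lever is level; beneath the grip it is free down to the pipe's top, 48 mm above the table, or the fixture's 10 mm base plate.
- screw_box: Bystander: small card box of screws 68 x 110 x 50 mm; origin at the middle of its underside.
- tape_roll: Bystander: lying roll of packing tape, 93 mm across, 48 mm high; origin at the middle of its underside.

How it is judged:
On the way, in this order (a step that is already met when the one before it is completed fails the run):
1. the hanger sits over both pins, flush on the bed and let go, the valve not opened yet (distance between hanger and bed below 0.005 m and z of hanger in the frame of bed below 0.0025 m and angle between the z axis of hanger and the z axis of bed, either way round below 0.04 rad and contact force between the fingers and hanger below 0.1 N and value of joint lever below 0.6 rad), for 0.2 s.
2. the valve is fully open (value of joint lever above 1.42 rad), for 0.2 s.
At the end, for the whole second after the job is handed in: The hanger lies over both pins, flush on the bed (its origin within 5 mm of the bed's, underside within 2.5 mm of the face, within 2.3 degrees) and at rest; the valve lever is within 8 degrees of being in line with the pipe (joint above 1.42 rad) (distance between hanger and bed below 0.005 m and z of hanger in the frame of bed below 0.0025 m and angle between the z axis of hanger and the z axis of bed, either way round below 0.04 rad and linear speed of hanger below 0.02 m/s and value of joint lever above 1.42 rad); the robot touches nothing.
It fails at once if a bystander is moved by more than 40 mm (distance of any of screw_box, tape_roll from where it was at the start of the episode above 0.04 m).
It also fails if it takes over 48 s, if anything falls off the work surface, if the arm or the gripper's body presses on something with over 40 N, if the wrist force passes 120 N, or if a joint passes its speed limit or range.

## Working session

There is one attempt and no reset: what is moved stays moved. The work goes in short steps, Python scripts to look and compute and a tool call to move; the robot and the scene stay as the last step left them, time stands still between calls to the robot, and variables do not carry over. Pictures are saved under pics/ and viewed, at most 10 in all, crops included, and the job is handed in when it is done.

Besides the shell and the picture viewer there is one more tool, called after "Request:" as a command line: name --argument value ..., lists and objects as JSON in quotes. move_arm: Moves the arm, as the interface text tells. Its arguments: {"type":"object","properties":{"commands":{"type":"string"},"grip_force":{"type":"number"}},"required":["commands"]}

```bash
mkdir -p pics
cat > h.py <<'E'
import numpy as np, cv2, pickle
from scipy.spatial.transform import Rotation as R
def snap(n):
    from station import snapshot
    s=snapshot(n); pickle.dump(s,open(n+'.pkl','wb')); return s
def ray(s,u,v):
    x,y=(u-s['cx'])/s['fx'],(v-s['cy'])/s['fy']
    rd=np.hypot(x,y); r=rd
    for _ in range(20): r=rd/(1+s['k1']*r*r)
    k=r/rd if rd>0 else 1
    P=np.array(s['pose']); return P[:3,3],P[:3,:3]@np.array([x*k,y*k,1])
def atz(s,u,v,z):
    o,d=ray(s,u,v); return o+d*(z-o[2])/d[2]
def proj(s,p):
    P=np.array(s['pose']); c=P[:3,:3].T@(np.array(p)-P[:3,3]); a=c[:2]/c[2]; a=a*(1+s['k1']*(a@a))
    return np.array([a[0]*s['fx']+s['cx'],a[1]*s['fy']+s['cy']])
def tri(s1,uv1,s2,uv2):
    o1,d1=ray(s1,*uv1);o2,d2=ray(s2,*uv2)
    k=np.linalg.lstsq(np.c_[d1,-d2],o2-o1,rcond=None)[0]
    a,b=o1+k[0]*d1,o2+k[1]*d2; return (a+b)/2,np.linalg.norm(a-b)
def load(n): return pickle.load(open(n+'.pkl','rb'))
E
python3 - <<'E'
from h import *
from station import telemetry
t=telemetry.sense();print(t['t'],t['tcp_pos'],t['tool_rot'])
for n in('scene','top'):
    s=snap(n);cv2.imwrite(f'pics/{n}0.png',cv2.resize(s['image'][:,:,::-1],(800,600),interpolation=cv2.INTER_CUBIC));print(n,s['fx'],s['k1'],np.round(s['pose'],3).tolist())
E
```

```text
0.0 [0.47452495 0.40563174 0.23032957] [ 4.18573258e-01  9.08182377e-01 -8.99873732e-04 -6.23592242e-04]
scene 434.9715196636544 -0.00998841482710832 [[-0.887, -0.231, 0.401, 0.154], [-0.462, 0.411, -0.786, 0.698], [0.017, -0.882, -0.471, 0.568], [0.0, 0.0, 0.0, 1.0]]
top 477.5364881979309 -0.18339262553898972 [[-0.279, -0.874, 0.398, 0.052], [-0.96, 0.259, -0.105, 0.014], [-0.011, -0.412, -0.911, 1.228], [0.0, 0.0, 0.0, 1.0]]
```

View pics/scene0.png

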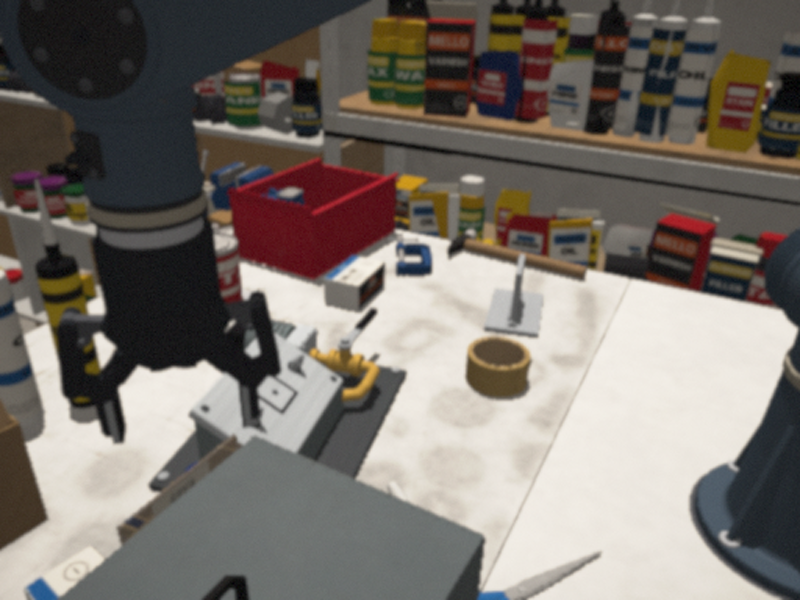

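View pics/top0.png

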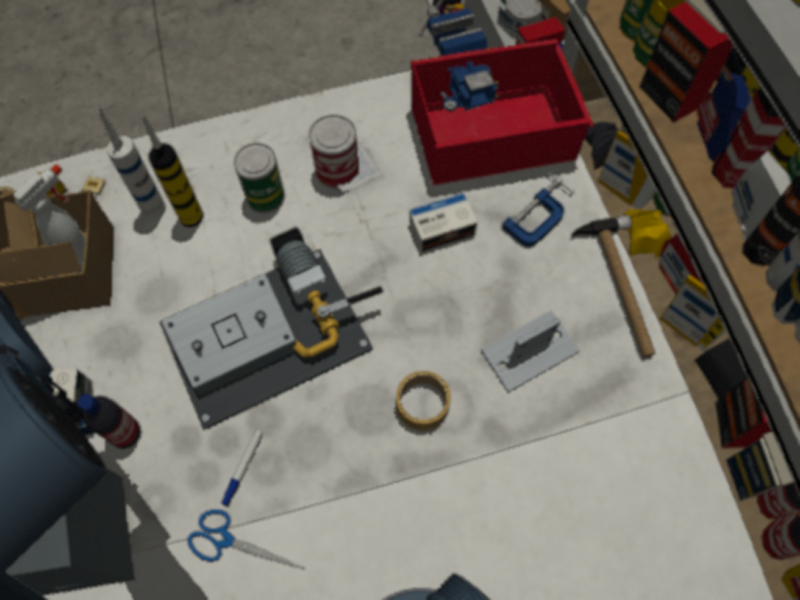

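The top view shows the bed at (160-295, 275-390), the lever at (320-382, 290-310) and the hanger at (480-580, 312-390), all in 1.5625x pixels. I'll enlarge the bed and the hanger.

Run:
```python
from h import *
im=load('top')['image'][:,:,::-1]
cv2.imwrite('pics/bed.png',cv2.resize(im[150:270,100:260],(800,600),interpolation=cv2.INTER_CUBIC))
cv2.imwrite('pics/hang.png',cv2.resize(im[190:255,300:380],(800,650),interpolation=cv2.INTER_CUBIC)[:600])
```

```text
(no output)
```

View pics/bed.png

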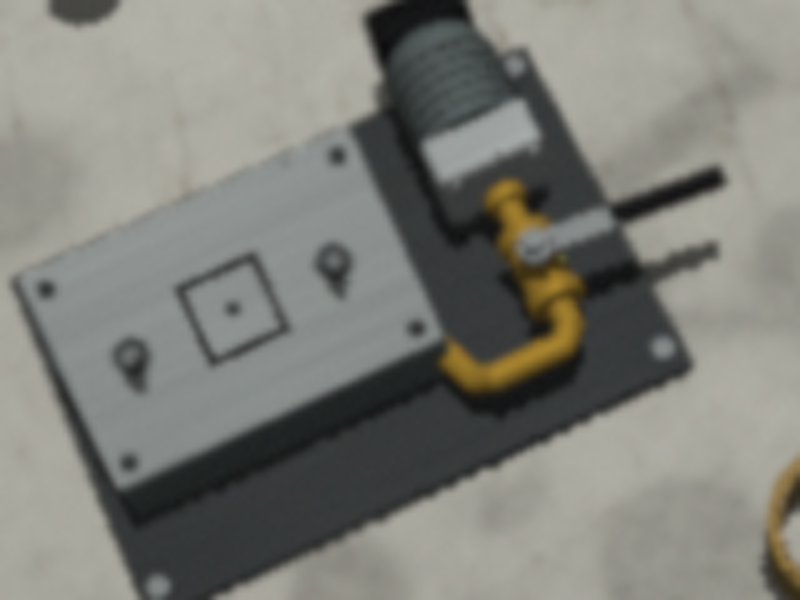

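View pics/hang.png

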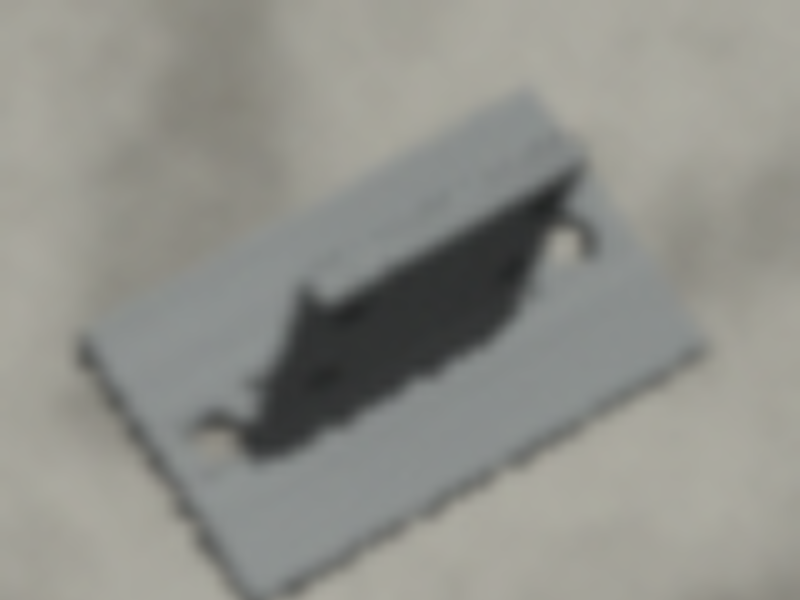

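The bed corners in the crop are (15,280), (352,125), (445,340) and (122,490), with the centre at (233,308). The lever pivot is at (535,247) and its tip at (722,176). The hanger's plate corners are (85,335), (530,88), (708,345) and about (253,602), and the blade's near top edge runs (325,305)-(585,160).

```bash
cat > fit.py <<'E'
from h import *
from scipy.optimize import least_squares
s=load('top')
cb=lambda U,V:((U+.5)/5-.5+100,(V+.5)/5-.5+150)
ch=lambda U,V:((U+.5)/10-.5+300,(V+.5)/10-.5+190)
Rb=lambda yaw:R.from_euler('ZY',[yaw,-np.pi/6]).as_matrix()   # x up slope, z toward robot
def fit(pts,uv,rot,z,freez=False):
    f=lambda p:np.concatenate([proj(s,np.array([p[0],p[1],p[3] if freez else z])+rot(p[2])@q)-w for q,w in zip(pts,uv)])
    r=least_squares(f,[.6,0.1,0,z],loss='soft_l1'); return r.x,r.fun
bp=np.array([[62,95,0],[62,-95,0],[-62,-95,0],[-62,95,0],[0,0,0]])/1e3
bu=[cb(*p) for p in[(15,280),(352,125),(445,340),(122,490),(233,308)]]
hp=np.array([[45,75,8],[-45,-75,8],[-45,75,8],[5,-42,96],[-5,42,96],[-5,-42,96],[0,58,8],[0,-58,8]])/1e3
hu=[ch(*p) for p in[(85,335),(708,345),(253,602),(555,125),(325,305),(585,160),(220,430),(572,235)]]
if __name__=='__main__':
    np.set_printoptions(precision=4,suppress=True)
    for fz in(0,1):
        print('bed',*fit(bp,bu,Rb,.088,fz)); print('han',*fit(hp,hu,lambda y:R.from_euler('z',y).as_matrix(),0.,fz))
    a=atz(s,*cb(535,245),.078);e=atz(s,*cb(722,176),.075);g=atz(s,*cb(668,195),.0755);print('lever',a,e,g,np.linalg.norm(a-e),np.arctan2(*(e-a)[1::-1]))
E
python3 fit.py
```

```text
bed [0.5832 0.161  0.1891 0.088 ] [ 0.2149 -0.4592 -0.4153  0.0466  0.5824 -0.2642 -0.5823  0.5181  0.1707
  0.1444]
han [ 0.4356 -0.3307  0.231   0.    ] [-0.807  -0.4056  0.0591 -0.3287  0.118   0.1154  1.4452 -0.037  -0.2655
  0.1018  0.6042 -0.4663 -0.2575  0.6144 -0.4736  0.395 ]
bed [0.5859 0.1618 0.1894 0.0822] [ 0.4297 -0.4165 -0.5481  0.2246  0.3643 -0.3066 -0.4623  0.3379  0.1658
  0.1434]
han [ 0.4409 -0.3354  0.2311 -0.0166] [-0.377  -0.4179 -0.3605 -0.3625  0.3165 -0.274   1.1971  0.2374 -0.1591
  0.122   0.3251 -0.2351 -0.0143  0.4572 -0.7041  0.4996]
lever [0.5783 0.0003 0.078 ] [ 0.5904 -0.1057  0.075 ] [ 0.5876 -0.075   0.0755] 0.10676291300117087 -1.4568997913556345
```

```bash
cat > go.py <<'E'
import sys
from h import *
from station import telemetry
def down(yaw,tilt=0): # tool y at heading yaw; tool z down, tilted forward by tilt
    y=np.array([np.cos(yaw),np.sin(yaw),0]);z=np.array([0,0,-1.]);M=np.c_[np.cross(y,z),y,z]
    ax=np.array([-np.sin(yaw),np.cos(yaw),0]); return R.from_rotvec(-ax*tilt).as_matrix()@M
def to(p,M):
    t=telemetry.sense();C=R.from_quat(t['tool_rot']).as_matrix()
    print('t',round(t['t'],2),'shift mm',np.round(C.T@(np.array(p)-t['tcp_pos'])*1e3,1),'turn deg',np.round(R.from_matrix(C.T@M).as_rotvec(degrees=True),2))
E
python3 - <<'E'
from go import *
print(down(.19,np.pi/6))
to([.4356,-.3307,.22],down(.231))
E
```

```text
[[-1.88858895e-01  8.50440614e-01  4.91002118e-01]
 [ 9.82004235e-01  1.63556601e-01  9.44294475e-02]
 [-4.32528182e-18  5.00000000e-01 -8.66025404e-01]]
t 0.1 shift mm [-534.6 -507.9   11.2] turn deg [-1.200e-01  1.000e-02  2.727e+01]
```

Request:
move_arm --commands "-30 -28 0 0 0 0 1;-70 -66 0 0 0 0 1;-112 -107 0 0 0 0 1;-155 -148 0 0 0 0 1;-200 -190 0 0 0 0 1"

```text
t: 0.72
tcp_pos: [0.4602, 0.1289, 0.2312]
tool_rot: [0.418, 0.908, -0.0, 0.0]
force: [0.7, -0.4, -0.0]
finger_gap: 0.998
gripper_force: 0.0
```

Request:
move_arm --commands "-43 -41 0 0 0 0 1;-86 -82 0 0 0 0 1;-129 -123 0 0 0 0 1;-172 -164 0 0 0 0 1;-215 -205 0 0 0 0 1"

```text
t: 1.35
tcp_pos: [0.4439, -0.1679, 0.2312]
tool_rot: [0.419, 0.908, 0.0, -0.0]
force: [1.4, 0.3, 1.2]
finger_gap: 1.002
gripper_force: 0.0
```

Request:
move_arm --commands "-43 -41 0 0 0 7 1;-80 -76 4 0 0 14 1;-105 -99 8 0 0 21 1;-119 -112 11 0 0 27 1;-119 -112 11 0 0 27 1"

```text
t: 1.98
tcp_pos: [0.4361, -0.3304, 0.2196]
tool_rot: [0.619, 0.785, 0.0, -0.0]
force: [0.3, 0.5, -0.7]
finger_gap: 1.001
gripper_force: 0.0
```

Run:
```python
from go import *
to([.4356,-.3307,.22],down(.231))
s=snap('wrist');cv2.imwrite('pics/w1.png',cv2.resize(s['image'][:,:,::-1],(800,600),interpolation=cv2.INTER_CUBIC))
for q in [(45,75,8),(45,-75,8),(-45,-75,8),(-45,75,8),(5,42,96),(5,-42,96),(-5,-42,96),(-5,42,96),(0,58,8),(0,-58,8)]:
    p=np.array([.4356,-.3307,0])+R.from_euler('z',.231).as_matrix()@np.array(q)/1e3
    print(q,np.round((proj(s,p)+.5)*1.5625-.5,1))
print(np.round(s['pose'],3))
```

```text
t 1.98 shift mm [-0.2 -0.6 -0.4] turn deg [-0.02 -0.05  0.21]
(45, 75, 8) [466.5 138.7]
(45, -75, 8) [457.  353.9]
(-45, -75, 8) [333.  353.3]
(-45, 75, 8) [325.8 138. ]
(5, 42, 96) [406.2 211.1]
(5, -42, 96) [404.4 364.6]
(-5, -42, 96) [386.2 364.5]
(-5, 42, 96) [386.1 211. ]
(0, 58, 8) [396.  165.1]
(0, -58, 8) [395.1 331.9]
[[ 0.972  0.221  0.075  0.416]
 [ 0.233 -0.919 -0.317 -0.249]
 [-0.001  0.326 -0.946  0.361]
 [ 0.     0.     0.     1.   ]]
```

View pics/w1.png

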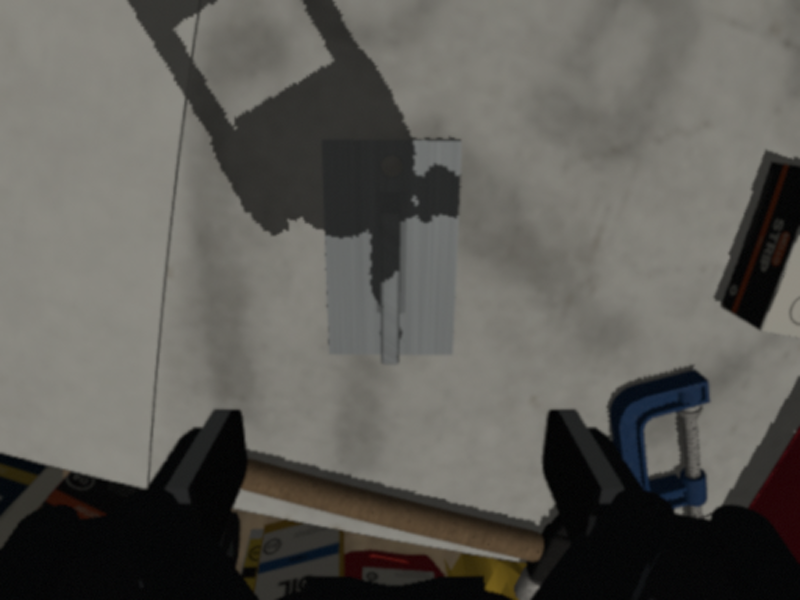

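The wrist view confirms the hanger: its plate corners are (322,140), (461,139), (453,354) and (329,354), about 3 mm to the -x side of the estimate. The yaw is good. I'll descend and grip.

Request:
move_arm --commands "0 -3 40 0 0 0 1;0 -3 90 0 0 0 1;0 -3 140 0 0 0 1;0 -3 173 0 0 0 1;0 -3 173 0 0 0 1"

```text
t: 2.65
tcp_pos: [0.4324, -0.3271, 0.0454]
tool_rot: [0.618, 0.786, 0.001, -0.003]
force: [-0.4, -0.4, -0.4]
finger_gap: 1.0
gripper_force: 0.0
```

Request:
move_arm --commands "0 0 0 0 0 0 0;0 0 0 0 0 0 -0.8;0 0 0 0 0 0 -0.8;0 0 0 0 0 0 -1;0 0 0 0 0 0 -1" --grip_force 60

```text
t: 3.28
tcp_pos: [0.4338, -0.3304, 0.0481]
tool_rot: [0.619, 0.785, -0.0, 0.001]
force: [-1.0, 0.4, 6.5]
finger_gap: 0.109
gripper_force: 59.5
```

Request:
move_arm --commands "0 0 0 0 0 0 -1;0 0 0 0 0 0 -1;0 0 0 0 0 0 -1;0 0 0 0 0 0 -1;0 0 -10 0 0 0 -1"

```text
t: 3.9
tcp_pos: [0.4329, -0.3293, 0.0568]
tool_rot: [0.619, 0.785, 0.0, -0.001]
force: [0.5, 0.5, -4.3]
finger_gap: 0.11
gripper_force: 58.5
```

Request:
move_arm --commands "0 0 -30 0 0 0 -1;0 0 -70 0 0 0 -1;0 0 -115 0 0 0 -1;0 0 -155 0 0 0 -1;0 0 -190 0 0 0 -1"

```text
t: 4.53
tcp_pos: [0.4331, -0.3294, 0.2485]
tool_rot: [0.619, 0.785, 0.0, -0.0]
force: [-0.1, 0.2, -4.0]
finger_gap: 0.11
gripper_force: 58.9
```

Run:
```python
from go import *
M=down(.189,np.pi/6)
to(np.array([.5832,.161,.088])-M[:,2]*.138,M)
```

```text
t 4.53 shift mm [445.  191.6  41.3] turn deg [-30.01  -0.75   2.61]
```

Request:
move_arm --commands "25 10 0 0 0 0 -1;70 30 0 0 0 0 -1;120 52 0 0 0 0 -1;170 73 0 0 0 0 -1;220 95 0 0 0 0 -1"

```text
t: 5.15
tcp_pos: [0.4738, -0.0919, 0.247]
tool_rot: [0.619, 0.785, -0.0, -0.001]
force: [0.3, -0.1, -3.2]
finger_gap: 0.108
gripper_force: 58.9
```

Request:
move_arm --commands "50 21 5 -6 0 0.5 -1;100 43 15 -13 -0.2 1 -1;150 65 25 -20 -0.5 1.5 -1;195 85 35 -27 -0.7 2.2 -1;225 97 41 -30 -0.8 2.6 -1"

```text
t: 5.78
tcp_pos: [0.5127, 0.1495, 0.2045]
tool_rot: [0.615, 0.745, 0.198, 0.163]
force: [1.5, 0.2, -4.2]
finger_gap: 0.109
gripper_force: 59.3
```

Request:
move_arm --commands "0 0 0 0 0 0 -1;0 0 0 0 0 0 -1;0 0 0 0 0 0 -1;0 0 0 0 0 0 -1;0 0 0 0 0 0 -1"

```text
t: 6.4
tcp_pos: [0.5166, 0.1468, 0.2065]
tool_rot: [0.616, 0.744, 0.199, 0.166]
force: [0.7, -0.0, -4.2]
finger_gap: 0.109
gripper_force: 59.5
```

Run:
```python
from go import *
M=down(.189,np.pi/6);b=np.array([.5832,.161,.088])
to(b-M[:,2]*.138,M)
t=telemetry.sense();C=R.from_quat(t['tool_rot']).as_matrix();print(t['tcp_pos'])
s=snap('wrist');im=s['image'][:,:,::-1]
cv2.imwrite('pics/w2.png',cv2.resize(im,(800,600),interpolation=cv2.INTER_CUBIC))
B=R.from_euler('ZY',[.189,-np.pi/6]).as_matrix()
f=lambda p:np.round((proj(s,p)+.5)*1.5625-.5,1)
for q in [(62,95,0),(62,-95,0),(-62,-95,0),(-62,95,0),(0,0,0),(0,58,26),(0,-58,26)]: print('bed',q,f(b+B@np.array(q)/1e3))
for q in [(45,75,8),(45,-75,8),(-45,-75,8),(-45,75,8),(0,58,8),(0,-58,8),(5,42,96),(5,-42,96),(-5,-42,96),(-5,42,96)]:
    # hanger in tool: x->y, y->x, z->-z ; TCP 48 above underside
    l=np.array([q[1],q[0],48-q[2]])/1e3; print('han',q,f(t['tcp_pos']+C@l))
```

```text
t 6.4 shift mm [ 1.4 -0.3 -1.3] turn deg [ 0.02  0.12 -0.01]
[0.5166452  0.14684773 0.20652764]
bed (62, 95, 0) [521.7  97.7]
bed (62, -95, 0) [498.1 430.5]
bed (-62, -95, 0) [294.5 430.4]
bed (-62, 95, 0) [272.2  97.5]
bed (0, 0, 0) [396.6 280.5]
bed (0, 58, 26) [397. 177.]
bed (0, -58, 26) [396.6 398.2]
han (45, 75, 8) [534.1 151.7]
han (45, -75, 8) [502.7 516.4]
han (-45, -75, 8) [292.9 516.3]
han (-45, 75, 8) [264.2 151.3]
han (0, 58, 8) [399.  201.8]
han (0, -58, 8) [398.  484.8]
han (5, 42, 96) [428.1 350. ]
han (5, -42, 96) [419.6 649.9]
han (-5, -42, 96) [380.4 649.9]
han (-5, 42, 96) [376.2 349.9]
```

View pics/w2.png

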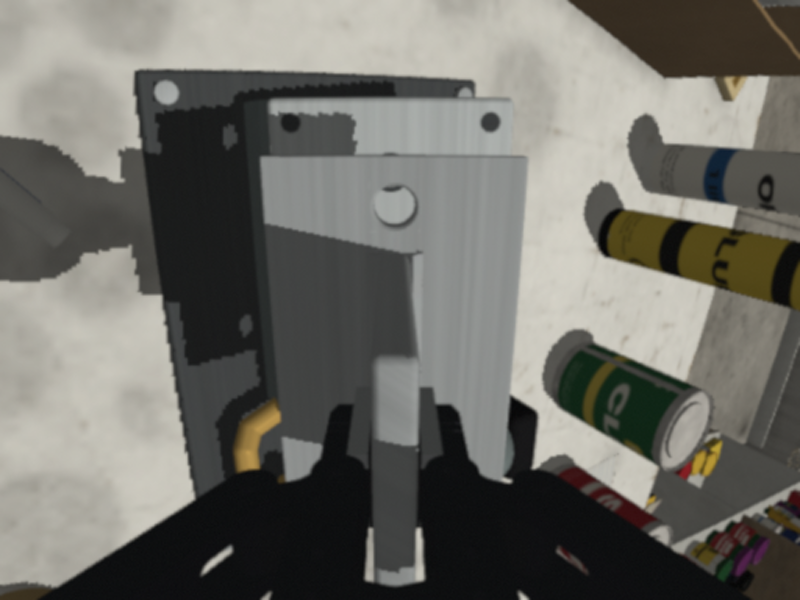

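In the wrist view the held plate's far edge runs (261,156)-(528,157), with its hole at (395,206). The bed's far edge runs (270,100)-(513,98). Together these suggest a correction of about +1 mm in tool x and -1 mm in tool y. I'll stop just above the pins and look through the hole.

Request:
move_arm --commands "1 -1 15 0 0.1 0 -1;2.5 -1.5 35 0 0.1 0 -1;2.5 -1.5 50 0 0.1 0 -1;2.5 -1.5 57 0 0.1 0 -1;2.5 -1.5 57 0 0.1 0 -1"

```text
t: 7.08
tcp_pos: [0.5429, 0.1548, 0.1557]
tool_rot: [0.615, 0.745, 0.199, 0.165]
force: [-0.1, -0.3, -3.4]
finger_gap: 0.109
gripper_force: 59.3
```

Request:
move_arm --commands "0 0 0 0 0 0 -1;0 0 0 0 0 0 -1;0 0 0 0 0 0 -1;0 0 0 0 0 0 -1;0 0 0 0 0 0 -1"

```text
t: 7.7
tcp_pos: [0.5426, 0.155, 0.1563]
tool_rot: [0.615, 0.745, 0.2, 0.165]
force: [-0.2, -0.1, -3.9]
finger_gap: 0.108
gripper_force: 59.3
```

Run:
```python
from go import *
M=down(.189,np.pi/6);b=np.array([.5832,.161,.088])
to(b-M[:,2]*.078,M)
w=snap('wrist')['image'];t=snap('top')['image']; s=snap('scene')['image']
a=cv2.resize(w[90:190,150:350],(800,400),interpolation=cv2.INTER_CUBIC)
b=cv2.resize(t[165:240,95:195],(400,200)[:2],interpolation=cv2.INTER_CUBIC)
c=cv2.resize(s[200:300,100:300],(400,200),interpolation=cv2.INTER_CUBIC)
cv2.imwrite('pics/w3.png',np.vstack([a,np.hstack([b,c])])[:,:,::-1])
```

```text
t 7.7 shift mm [-1.7  1.3  1.6] turn deg [ 0.02 -0.01  0.04]
```

View pics/w3.png

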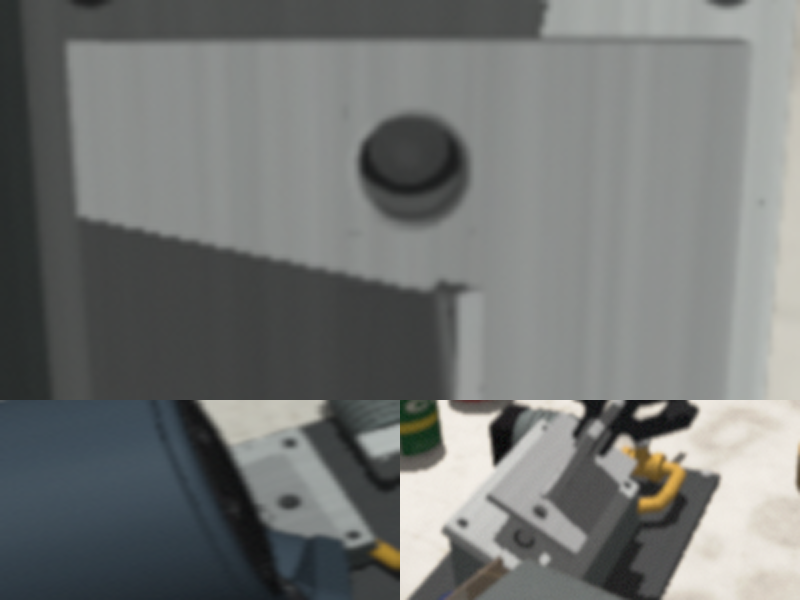

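Run:
```python
from go import *
s=load('wrist');t=telemetry.sense();C=R.from_quat(t['tool_rot']).as_matrix()
# tool coords: hanger underside at z=48; bed face at z=48+gap
f=lambda l:np.round(((proj(s,t['tcp_pos']+C@(np.array(l)/1e3))-[150,90]+.5)*4-.5),0)
for gap in(30,):
  print('hole top',[f([58+a,b,40]) for a,b in((0,0),(7.25,0),(-7.25,0),(0,7.25),(0,-7.25))])
  print('hole bot',[f([58+a,b,48]) for a,b in((0,0),(7.25,0),(-7.25,0))])
  for h,r in((26,0),(22,4),(18,5.5),(13,6),(0,6)):
    print('pin',h,[f([58+a,b,48+gap-h]) for a,b in((0,0),(r,0),(-r,0),(0,r),(0,-r))])
print('edge',f([75,45,40]),f([75,-45,40]))
```

```text
hole top [array([422., 157.]), array([422., 102.]), array([422., 211.]), array([476., 157.]), array([367., 157.])]
hole bot [array([421., 149.]), array([421.,  96.]), array([421., 201.])]
pin 26 [array([421., 145.]), array([421., 145.]), array([421., 145.]), array([421., 145.]), array([421., 145.])]
pin 22 [array([421., 142.]), array([421., 114.]), array([421., 169.]), array([449., 142.]), array([393., 142.])]
pin 18 [array([421., 138.]), array([421., 100.]), array([421., 175.]), array([458., 138.]), array([383., 138.])]
pin 13 [array([421., 134.]), array([421.,  93.]), array([420., 174.]), array([460., 134.]), array([381., 134.])]
pin 0 [array([420., 124.]), array([420.,  86.]), array([420., 161.]), array([458., 124.]), array([382., 124.])]
edge [767.  29.] [77. 28.]
```

Run:
```python
from h import *
g=cv2.cvtColor(load('wrist')['image'],cv2.COLOR_RGB2GRAY)
print('cols',list(range(236,272)))
for v in range(114,150): print(v,*g[v,236:272])
```

```text
cols [236, 237, 238, 239, 240, 241, 242, 243, 244, 245, 246, 247, 248, 249, 250, 251, 252, 253, 254, 255, 256, 257, 258, 259, 260, 261, 262, 263, 264, 265, 266, 267, 268, 269, 270, 271]
114 138 140 141 142 143 141 139 139 139 139 140 141 141 142 143 143 143 142 142 142 141 140 139 139 139 140 140 140 140 140 138 137 138 139 138 137
115 137 139 141 143 144 142 140 139 139 139 140 141 141 142 143 144 143 142 142 141 141 140 139 139 139 140 140 140 140 139 137 137 139 140 138 138
116 134 138 141 142 144 142 140 139 138 139 139 140 140 140 141 140 139 139 139 138 138 139 139 139 139 140 140 140 140 139 137 137 138 139 139 137
117 132 138 141 142 143 142 141 139 138 139 139 138 136 134 131 128 126 125 126 127 129 132 135 137 139 140 140 140 140 138 137 137 138 140 138 137
118 131 137 141 142 143 142 140 139 138 137 135 130 125 118 111 107 103 105 107 109 110 114 120 126 133 138 140 140 140 138 137 137 138 139 138 138
119 133 138 141 142 143 142 141 139 136 130 119 107 97 87 80 78 77 78 79 81 85 91 98 106 117 129 136 139 139 138 137 137 138 140 138 137
120 137 139 141 143 143 143 142 137 1
[... 3119 characters left out ...]
0 136 133 128 123 118 110 103 96 92 90 89 89 91 93 96 99 108 122 132 136 138 138 137 137 137 138 138 138 137
146 138 139 140 142 143 142 140 138 137 136 133 129 124 119 115 113 110 108 108 108 110 114 119 125 134 138 138 138 138 137 136 136 136 137 137 137
147 136 135 137 138 141 143 140 139 138 138 138 136 134 131 129 128 125 125 124 126 129 133 134 136 138 139 139 138 138 137 135 133 133 137 138 137
148 135 132 133 135 138 141 140 139 138 139 139 140 140 140 140 140 139 138 138 138 139 139 138 138 139 139 139 138 138 137 135 133 134 137 137 137
149 136 137 138 140 142 142 140 139 138 138 139 140 141 142 143 142 142 142 141 142 141 139 138 138 139 139 138 138 138 137 135 136 137 138 137 138
```

Through the hole at raw pixel (252.9,132.0) the pin shows at column 251.7, with its lower edge at row 135.4. The remaining offset is about +0.6 mm in tool x and -0.6 mm in tool y. I'll correct that and lower, watching the force.

Request:
move_arm --commands "0.6 -0.6 0 0 0 0 -1;0.6 -0.6 5 0 0 0 -1;0.6 -0.6 10 0 0 0 -1;0.6 -0.6 14 0 0 0 -1;0.6 -0.6 14 0 0 0 -1"

```text
t: 8.48
tcp_pos: [0.5489, 0.1568, 0.1435]
tool_rot: [0.615, 0.745, 0.199, 0.165]
force: [-0.1, -0.5, -3.3]
finger_gap: 0.108
gripper_force: 59.5
```

Request:
move_arm --commands "0 0 3 0 0 0 -1;0 0 6 0 0 0 -1;0 0 9 0 0 0 -1;0 0 11 0 0 0 -1;0 0 11 0 0 0 -1"

```text
t: 9.1
tcp_pos: [0.5543, 0.1578, 0.1341]
tool_rot: [0.615, 0.745, 0.199, 0.165]
force: [-0.0, 0.7, -3.5]
finger_gap: 0.11
gripper_force: 59.5
```

Request:
move_arm --commands "0 0 1 0 0 0 -1;0 0 2 0 0 0 -1;0 0 3 0 0 0 -1;0 0 4 0 0 0 -1;0 0 4 0 0 0 -1"

```text
t: 9.72
tcp_pos: [0.5563, 0.1582, 0.1307]
tool_rot: [0.615, 0.745, 0.199, 0.165]
force: [0.0, 0.6, -3.6]
finger_gap: 0.109
gripper_force: 59.5
```

Request:
move_arm --commands "0 0 0.5 0 0 0 -1;0 0 1 0 0 0 -1;0 0 1 0 0 0 -1;0 0 1.5 0 0 0 -1;0 0 1.5 0 0 0 -1"

```text
t: 10.35
tcp_pos: [0.557, 0.1583, 0.1295]
tool_rot: [0.615, 0.745, 0.2, 0.165]
force: [-0.3, 0.3, -3.1]
finger_gap: 0.11
gripper_force: 59.6
```

Request:
move_arm --commands "0 0 0.5 0 0 0 -1;0 0 1 0 0 0 -1;0 0 1 0 0 0 -1;0 0 1.5 0 0 0 -1;0 0 1.5 0 0 0 -1"

```text
t: 10.98
tcp_pos: [0.5569, 0.1583, 0.1294]
tool_rot: [0.615, 0.745, 0.2, 0.166]
force: [-7.7, -1.8, 9.9]
finger_gap: 0.112
gripper_force: 62.1
```

Request:
move_arm --commands "0 0 0.5 0 0 0 -1;0 0 0.5 0 0 0 -1;0 0 1 0 0 0 -1;0 0 1 0 0 0 -1;0 0 1 0 0 0 -1"

```text
t: 11.6
tcp_pos: [0.557, 0.1583, 0.1294]
tool_rot: [0.615, 0.744, 0.2, 0.166]
force: [-13.1, -3.7, 18.1]
finger_gap: 0.109
gripper_force: 63.5
```

Contact force lies along the bed normal, so the plate is seated. I'll ease off and release.

Request:
move_arm --commands "0 0 -1 0 0 0 -1;0 0 -1.5 0 0 0 -1;0 0 -1.5 0 0 0 -0.7;0 0 -1.5 0 0 0 -0.3;0 0 -1.5 0 0 0 0.3" --grip_force 20

```text
t: 12.22
tcp_pos: [0.5583, 0.1584, 0.1288]
tool_rot: [0.615, 0.744, 0.2, 0.165]
force: [0.1, -0.4, 0.1]
finger_gap: 0.548
gripper_force: 0.0
```

Request:
move_arm --commands "0 0 0 0 0 0 0.5;0 0 -10 0 0 0 0.5;0 0 -35 0 0 0 0.5;0 0 -75 0 0 0 0.5;0 0 -110 0 0 0 0.5"

```text
t: 12.85
tcp_pos: [0.5028, 0.1478, 0.2246]
tool_rot: [0.615, 0.745, 0.199, 0.165]
force: [0.3, -0.0, 0.3]
finger_gap: 0.751
gripper_force: 0.0
```

Run:
```python
from go import *
to([.5,.1,.25],down(.189))
w=snap('wrist')['image'];t=snap('top')['image'];s=snap('scene')['image']
a=cv2.resize(w,(400,300));b=cv2.resize(t[130:280,90:290],(400,300),interpolation=cv2.INTER_CUBIC)
c=cv2.resize(s[180:330,80:280],(400,300),interpolation=cv2.INTER_CUBIC)
cv2.imwrite('pics/w4.png',np.vstack([np.hstack([a,b]),np.hstack([c,c*0])])[:,:,::-1])
```

```text
t 12.85 shift mm [-46.5   2.5 -27.9] turn deg [29.97  0.03  0.05]
```

View pics/w4.png

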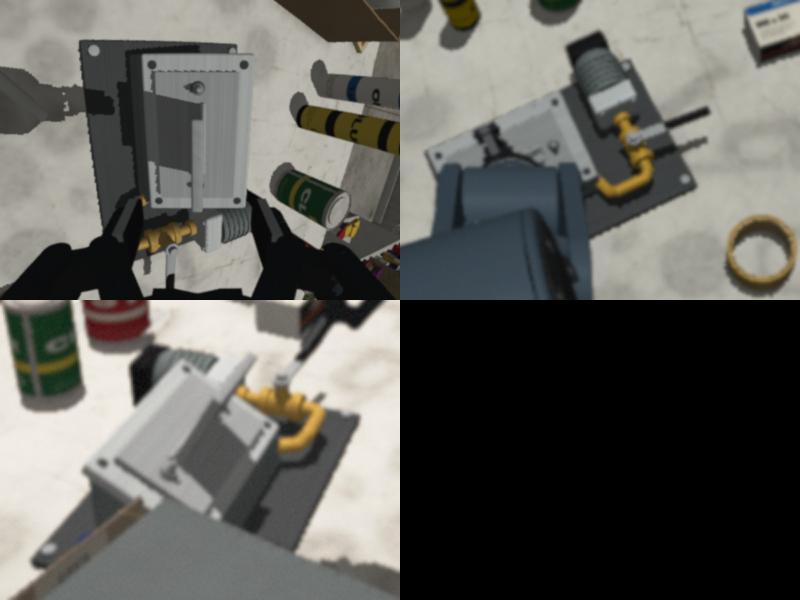

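The pins stand through the plate and the hanger looks flush. Next I'll plan the lever sweep with shut fingers and the tool upright at a fixed yaw.

```bash
cat > lev.py <<'E'
from go import *
ex=np.array([np.cos(.189),np.sin(.189),0]);ey=np.array([-ex[1],ex[0],0]);A=np.array([.5783,.0003,0])
def P(phi,off,z,r=.08):
    u=-ey*np.cos(phi)-ex*np.sin(phi);w=ex*np.cos(phi)-ey*np.sin(phi);return A+r*u+(.0065+off)*w+[0,0,z]
E
python3 - <<'E'
from lev import *
np.set_printoptions(suppress=True)
s=load('top');print('box',atz(s,470/1.5625,240/1.5625,0),atz(s,420/1.5625,250/1.5625,0))
M=down(.189);st=P(0,.04,.2);print(st);to(st,M)
# sweep in upright tool axes relative to start(z=.058)
p0=P(0,.04,.058)
for phi,off in [(0,.04),(0,.0145)]+[(f,.0145-.0035*f/1.571) for f in np.linspace(.15,1.571,10)]+[(1.571,.04)]:
    print(round(phi,2),np.round(M.T@(P(phi,off,.058)-p0)*1e3,1))
E
```

```text
box [ 0.67589615 -0.30140048  0.        ] [ 0.6820666  -0.20476137  0.        ]
[ 0.6390021  -0.06953914  0.2       ]
t 13.0 shift mm [-239.3   66.4   68.3] turn deg [30.2   0.03  0.07]
0 [0. 0. 0.]
0 [ -0.  -25.5   0. ]
0.15 [ -2.2 -38.    0. ]
0.31 [ -2.4 -51.4   0. ]
0.47 [ -0.4 -64.6   0. ]
0.62 [  3.6 -77.3   0. ]
0.78 [  9.6 -89.2   0. ]
0.94 [ 17.5 -99.9   0. ]
1.1 [  27.  -109.2    0. ]
1.26 [  37.9 -116.9    0. ]
1.41 [  49.8 -122.7    0. ]
1.57 [  62.5 -126.5    0. ]
1.57 [  33.5 -126.5    0. ]
```

Request:
move_arm --commands "-20 20 -15 5 0 0 0;-60 40 -15 12 0 0 -1;-110 55 0 19 0 0 -1;-160 65 20 26 0 0 -1;-200 70 40 30.2 0 0 -1"

```text
t: 13.62
tcp_pos: [0.623, -0.035, 0.2225]
tool_rot: [0.637, 0.771, -0.002, -0.002]
force: [1.3, 0.5, 0.2]
finger_gap: -0.0
gripper_force: 0.0
```

Run:
```python
from lev import *
to(P(0,.04,.058),down(.189))
```

```text
t 13.62 shift mm [-37.   10.  164.5] turn deg [-0.26 -0.03  0.03]
```

Request:
move_arm --commands "-20 5 0 0 0 0 -1;-38 10 20 0 0 0 -1;-38 10 60 0 0 0 -1;-38 10 90 0 0 0 -1;-38 10 90 0 0 0 -1"

```text
t: 14.25
tcp_pos: [0.6337, -0.0672, 0.131]
tool_rot: [0.637, 0.771, -0.003, -0.005]
force: [0.7, -0.1, 0.1]
finger_gap: 0.005
gripper_force: 0.0
```

Request:
move_arm --commands "0 0 30 0 0 0 -1;0 0 60 0 0 0 -1;0 0 73 0 0 0 -1;0 0 73 0 0 0 -1;0 0 73 0 0 0 -1"

```text
t: 14.88
tcp_pos: [0.6379, -0.0688, 0.0628]
tool_rot: [0.637, 0.771, -0.001, 0.0]
force: [-0.9, 0.3, 0.4]
finger_gap: 0.002
gripper_force: 0.0
```

Run:
```python
from lev import *
to(P(0,.04,.058),down(.189))
```

```text
t 14.88 shift mm [-0.9  1.   4.8] turn deg [-0.05  0.08  0.05]
```

Request:
move_arm --commands "-1 0 5 0 0 0 -1;-1 -12 5 0 0 0 -1;-1 -25 5 0 0 0 -1;-3 -37 5 0 0 0 -1;-3 -50 5 0 0 0 -1"

```text
t: 15.5
tcp_pos: [0.5881, -0.0815, 0.0568]
tool_rot: [0.637, 0.771, -0.001, -0.0]
force: [2.4, 0.7, 0.6]
finger_gap: 0.001
gripper_force: 0.8
```

Request:
move_arm --commands "2 -13 0 0 0 0 -1;6 -26 0 0 0 0 -1;12 -38 0 0 0 0 -1;16 -43 0 0 0 0 -1;20 -49 0 0 0 0 -1"

```text
t: 16.12
tcp_pos: [0.5363, -0.0705, 0.0567]
tool_rot: [0.637, 0.771, -0.001, -0.001]
force: [1.9, -0.4, -0.4]
finger_gap: -0.001
gripper_force: 0.6
```

Request:
move_arm --commands "5 -5 0 0 0 0 -1;10 -9 0 0 0 0 -1;21 -17 0 0 0 0 -1;33 -23 0 0 0 0 -1;36 -24 0 0 0 0 -1"

```text
t: 16.75
tcp_pos: [0.5041, -0.0386, 0.0565]
tool_rot: [0.636, 0.771, -0.002, -0.002]
force: [-0.2, -2.6, -0.0]
finger_gap: 0.003
gripper_force: 0.6
```

Run:
```python
from lev import *
to(P(1.571,.011,.058),down(.189))
```

```text
t 16.75 shift mm [ 6.8  0.2 -1.5] turn deg [-0.36 -0.06  0.12]
```

Request:
move_arm --commands "2 0 0 0 0 0 -1;4 0 0 0 0 0 -1;6 0 0 0 0 0 -1;8 0 0 0 0 0 -1;8 0 0 0 0 0 -1"

```text
t: 17.38
tcp_pos: [0.5045, -0.0318, 0.0566]
tool_rot: [0.637, 0.771, -0.001, -0.001]
force: [1.3, 0.3, 0.3]
finger_gap: -0.002
gripper_force: 0.0
```

Request:
move_arm --commands "-10 0 0 0 0 0 -1;-25 0 0 0 0 0 -1;-45 0 -20 0 0 0 -1;-60 0 -60 0 0 0 -1;-100 0 -110 0 0 0 -1"

```text
t: 18.0
tcp_pos: [0.5225, -0.1295, 0.1658]
tool_rot: [0.637, 0.771, -0.002, -0.003]
force: [0.3, -0.4, -1.0]
finger_gap: -0.001
gripper_force: 0.0
```

Request:
move_arm --commands "-40 0 -20 0 0 0 -1;-85 0 -40 0 0 0 -1;-130 0 -50 0 0 0 -1;-150 0 -50 0 0 0 -1;-150 0 -50 0 0 0 -1"

```text
t: 18.62
tcp_pos: [0.5514, -0.2775, 0.2147]
tool_rot: [0.638, 0.77, -0.001, -0.002]
force: [0.5, 0.3, 0.3]
finger_gap: 0.007
gripper_force: 0.0
```

Run:
```python
from lev import *
print(telemetry.sense()['tcp_pos'])
t=snap('top')['image']
cv2.imwrite('pics/end.png',cv2.resize(t[150:270,100:260],(800,600),interpolation=cv2.INTER_CUBIC)[:,:,::-1])
```

```text
[ 0.55137898 -0.27751673  0.21468684]
```

View pics/end.png

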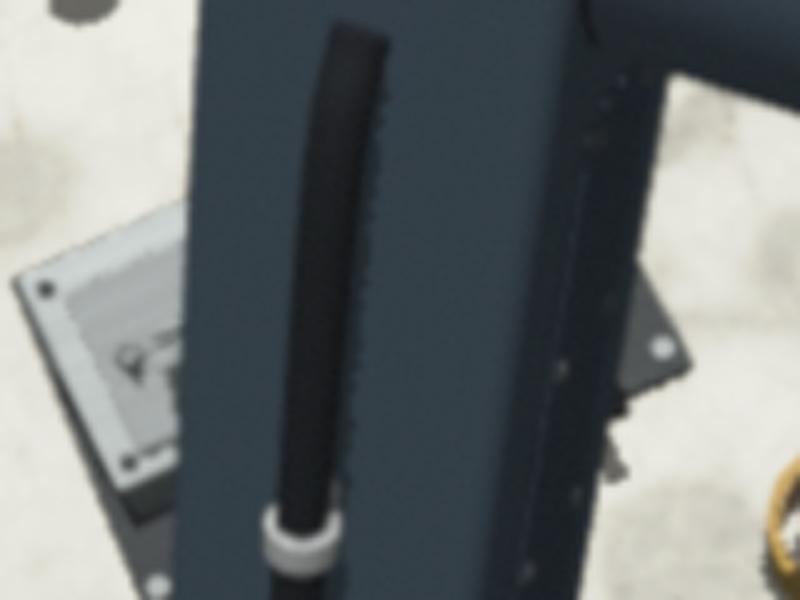

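The arm hides the lever in this view, so I'll move it aside and check once more.

Request:
move_arm --commands "-20 -28 0 0 0 0 -1;-45 -60 0 0 0 0 -1;-75 -100 0 0 0 0 -1;-105 -140 0 0 0 0 -1;-115 -155 0 0 0 0 -1"

```text
t: 19.3
tcp_pos: [0.4199, -0.418, 0.2153]
tool_rot: [0.637, 0.771, -0.001, -0.002]
force: [-0.5, -0.1, -0.0]
finger_gap: -0.002
gripper_force: 0.0
```

Run:
```python
from lev import *
t=snap('top');s=snap('scene')
a=cv2.resize(t['image'][150:270,100:260],(800,600),interpolation=cv2.INTER_CUBIC)
b=cv2.resize(s['image'][180:280,100:270],(340,200),interpolation=cv2.INTER_CUBIC)
a[400:,460:]=b
cv2.imwrite('pics/end2.png',a[:,:,::-1])
f=lambda s,p:np.round((proj(s,p)-[100,150]+.5)*5-.5)
for phi in(1.42,1.571): 
  u=-ey*np.cos(phi)-ex*np.sin(phi); print(phi,f(t,A+[0,0,.078]),f(t,A+.109*u+[0,0,.0755]))
```

```text
1.42 [535. 245.] [652. 404.]
1.571 [535. 245.] [625. 420.]
```

View pics/end2.png

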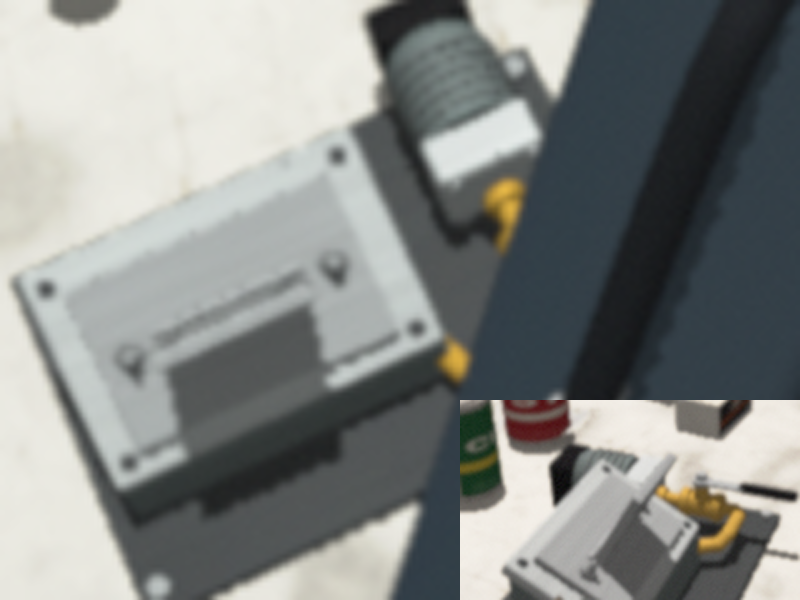

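The inset shows the lever from its pivot at (702,481), through the grip start at (740,487), to about (795,495). I'll compare that direction with the lever angle.

Run:
```python
from lev import *
s=load('scene');g=cv2.cvtColor(s['image'],cv2.COLOR_RGB2GRAY)
f=lambda p:np.round(proj(s,p),1)
for phi in(1.3,1.42,1.5,1.571,1.62):
  u=-ey*np.cos(phi)-ex*np.sin(phi); print(phi,[f(A+r*u+[0,0,.07]) for r in(0,.05,.078,.109)])
# dark grip centroid per column
for u in range(238,286,3):
  c=g[212:240,u].astype(float);w=np.clip(70-c,0,None);print(u,round((w*np.arange(212,240)).sum()/max(w.sum(),1),1) if w.sum()>30 else None,end='; ')
```

```text
1.3 [array([221.2, 219.7]), array([244. , 220.3]), array([256.8, 220.6]), array([271., 221.])]
1.42 [array([221.2, 219.7]), array([243.8, 221.7]), array([256.5, 222.9]), array([270.8, 224.1])]
1.5 [array([221.2, 219.7]), array([243.4, 222.7]), array([256. , 224.4]), array([270.2, 226.2])]
1.571 [array([221.2, 219.7]), array([243. , 223.5]), array([255.4, 225.7]), array([269.4, 228.1])]
1.62 [array([221.2, 219.7]), array([242.6, 224.1]), array([254.9, 226.6]), array([268.7, 229.4])]
238 None; 241 None; 244 224.1; 247 224.7; 250 225.1; 253 225.8; 256 226.2; 259 226.9; 262 227.2; 265 227.9; 268 None; 271 None; 274 None; 277 None; 280 None; 283 None;
```

The measured slope is 0.181, against 0.174 predicted for 1.571 rad, so the valve is fully open. I'm handing in.

```bash
python3 -c "
from station import ticket
print(ticket.sign_off())"
```

```text
the job is handed in; nothing more can be done
None
```

I set the hanger over both pins, flush on the bed, and let go of it. I then opened the valve lever to about 1.58 rad, in line with the pipe, steered clear of the bystanders, and handed the job in at about 19 s; no verdict was returned.

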